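Clear, unlatch and hold open the polishing chest

TASK

A steel beaker has been left on the lid of the blue tool chest: set it down, not dropped, fully home into the stack of beakers on the bench, and only then see to the lid. Before you turn the lid's T-handle, tug it upwards to learn whether the latch has the lid caught; if it is caught, turn the handle anticlockwise to free it, then raise the lid by the handle to about 45 degrees. Finish while still holding the lid open there by the handle, leaving the oil can, grinding wheel and hammer where they are.

Things in the scene. Friction and masses are not known exactly. Their poses are not given: they have to be found in the camera images.
- beaker: The steel beaker that starts on the chest lid (top of the lid 116 mm above the bench). Tapered round beaker 78 mm tall, outer diameter 42 mm at the foot and 62 mm at the rim, wall 2 mm, 160 g; no handle. Origin: centre of its underside; z up through its mouth. A bead pressed into the wall 30 mm above the underside carries the foot of the next beaker, so nested beakers stand 30 mm higher one in another.
- stack_low: The lower beaker of the stack, same shape as beaker, standing upright on the bench. Origin: centre of its underside; z up.
- stack_top: The upper beaker of the stack, same shape, already nested in the lower one, 30 mm higher; its rim is 108 mm above the bench. Origin: centre of its underside; z up. The beaker from the lid, fully home, stands with its underside 30 mm above this one's underside, on the same axis.
- chest: Blue sheet-steel tool chest, fixed to the bench, 220 mm deep (its x), 260 mm wide (its y), 110 mm high without the lid; with the closed lid 116 mm. Origin: centre of its underside. The lid's hinge runs along the chest's -x edge (the robot's side); +x points across the lid to its free edge, which is the far one.
- hinge (a point): Middle of the lid's hinge line, on the chest 110 mm above the bench, at the middle of its -x edge. The lid turns about the chest's y axis through this point. Axes as the chest's.
- lid_free_edge (a point): Middle of the lid's far free edge, 222 mm from the hinge line. Axes as the lid's: x away from the hinge, z out of the lid's upper face.
- lid (a joint): Lid opening angle in rad: 0 shut, grows as the free edge rises, stops at 1.25. The lid weighs about 0.7 kg and is 6 mm thick; nothing holds it up, so it falls shut when let go at any angle. When the latch has it caught it still has about 0.02 rad of play (some 4 mm at the handle), then it is blocked; when free it just keeps rising.
- latch (a joint): Angle of the T-handle turn latch in rad, from 0 (clockwise stop) to 1.4 (anticlockwise stop, seen from above the lid); it starts anywhere from 0.15 to 1.3 and stays where it is left (stiff, 0.06 N m). It turns a tongue under the lid that catches beneath a strike plate inside the far wall. At the anticlockwise stop the tongue is always clear; short of it the strike's hidden setting decides, so that only a tug tells whether the lid is caught.
- handle (a point): Centre of the T-handle's red bar, which is the lid's only handle: bar 64 mm long, 13 mm thick, 20 mm tall, on a round post, its underside 14 mm and its top 34 mm above the lid's upper face. This point is 24 mm above the lid's upper face, on the latch's turning axis, 180 mm from the hinge line and in the middle of the lid's width. Axes turn with the bar: y along its length, x across its thickness, z out of the lid. With latch at 0 the bar is parallel to the hinge.
- handle_end (a point): A point on the T-handle bar's long axis, 30 mm from handle along its +y, 24 mm above the lid's upper face.
- wheel: Bystander: grey grinding wheel lying flat on the bench, diameter 110 mm, 20 mm thick, bore 20 mm. Origin: centre of its underside.
- oilcan: Bystander: green cone-shaped oil can with a long thin brass spout, foot diameter 72 mm, 90 mm tall without the spout. Origin: centre of its underside.
- hammer: Bystander: hammer lying on the bench, 260 mm long, wooden handle. Origin: under the middle of its length; its x runs from handle to head.
Not all that is in view belongs to the job. Leave any turquoise look-alike of the stack_top alone. What is shaped like the beaker but orange is not meant.

How it is judged:
On the way, in this order (a step that is already met when the one before it is completed fails the run):
1. the beaker stands fully home in the stack and is let go (z of beaker in the frame of stack_top between 0.026 and 0.034 m and horizontal distance between beaker and stack_top below 0.006 m and angle between the z axis of beaker and the z axis of stack_top, either way round below 0.1 rad and contact force between the fingers and beaker below 0.05 N), for 0.2 s.
2. the lid is tugged up through its play with the T-handle still turned as it was found (value of joint lid above 0.008 rad and distance of handle_end from where it was at the start of the episode below 0.01 m), for 0.05 s.
3. the lid is raised to about 45 degrees (value of joint lid between 0.6 and 1 rad), for 0.2 s.
At the end, for the whole second after the job is handed in: The lid is still, open 0.6 to 1.0 rad (34 to 57 degrees), fingers holding its T-handle, nothing else propping it; the beaker is fully home in the stack (30 mm above the next, within 4 mm in height, 6 mm sideways) and the stack of three stands upright on the bench (all of step 3 and velocity of joint lid between -0.1 and 0.1 rad/s and contact force between the fingers and latch above 1 N and contact force between lid and beaker below 0.2 N and contact force between lid and hammer below 0.2 N and contact force between lid and oilcan below 0.2 N and contact force between lid and wheel below 0.2 N and z of beaker in the frame of stack_top between 0.026 and 0.034 m and horizontal distance between beaker and stack_top below 0.006 m and z of stack_top in the frame of stack_low between 0.026 and 0.034 m and horizontal distance between stack_top and stack_low below 0.006 m and angle between stack_low's own z axis and vertical below 0.1 rad and height (world z) of stack_low below 0.005 m and linear speed of beaker below 0.03 m/s); the arm keeps its last pose, push and grip.
It fails at once if a beaker is knocked over (angle between beaker's own z axis and vertical above 0.7 rad or angle between any of stack_low, stack_top's own z axis and vertical above 0.5 rad).
It fails at once if the beaker is dropped from more than 15 mm above its place (distance of beaker from where it was at the start of the episode above 0.04 m and contact force between beaker and anything else below 0.01 N and z of beaker in the frame of stack_top above 0.045 m).
It fails at once if the lid is raised with the beaker still standing on it (value of joint lid above 0.04 rad and contact force between lid and beaker above 0.2 N).
It fails at once if the oil can, the grinding wheel or the hammer is shifted (distance of any of oilcan, wheel, hammer from where it was at the start of the episode above 0.03 m).
It also fails if it takes over 48 s, if anything falls off the work surface, if the arm or the gripper's body presses on something with over 40 N, if the wrist force passes 120 N, or if a joint passes its speed limit or range.

ROBOT

A 6-joint arm with a two-finger parallel gripper is mounted at the origin on the work surface. World frame = base frame: x ahead of the robot, y to its left, z up, the work surface at z = 0. Lengths are in m, angles in rad, forces in N, time in s.
With the tool pointing down it reaches from about 0.35 to 0.775 m from the base axis. Payload 5.5 kg.
Tool frame: the origin (TCP) lies between the finger pads; the fingertips stand 11 mm ahead of it and the grasp point (between the pads) lies 8 mm behind it (tip_reach is the distance from the TCP to the fingertips, in m); y points along the fingers, x is the direction in which the jaws open and shut, and the axes are right-handed (so a half turn about y gives the same grasp; the last joint's range is limited). The gripper opens to 85 mm and grips with 20 to 120 N. Pads are 22 mm wide; open, the fingers measure 114 mm over their backs; the gripper's body (76 mm by 85 mm) begins 54 mm behind the grasp point. The pads swing forward as they close: fully open they stand 13 mm farther back than shut.
Start: joints at [1.012, 0.313, 0.046, 1.304, 0, 1.431], TCP at [0.234, 0.525, 0.242] pointing down, gripper open.
Joint ranges: [-2.76, 2.76], [-0.86, 1.69], [-1.03, 1.26], [-2.2, 2.34], [-1.47, 1.5], [-3.14, 3.14]. Speed limits (rad/s): [2.57, 2.57, 3.14, 3.14, 3.14, 3.14].

INTERFACE

Orientations are given as a unit quaternion [w, x, y, z].
In Python, from workcell import state, get_image, get_calibration, close_job, recognise, tip_reach gives the robot as it stands.
- The arm moves only by the tool arm_command, never from a script. Its argument "series" is text: rows parted by semicolons, each of 4 numbers parted by spaces: the shift along the world's x, y, z each as a share of 0.5 m, from -1 to 1, then the turn about the world's z as a share of 30 degrees, from -1 to 1. In form: dx dy dz turn; .... A call has 1 to 10 rows; each row is the pose to reach, as a shift and turn from the pose measured when the call began; what a row does not reach only later rows make up. A row lasts 1/8 s, in which the tool goes at most 62.5 mm and 10.7 degrees, less where a joint would pass 70% of its speed; a pose out of reach is approached as far as the arm can. A call with a number of a shift or a turn outside -1 to 1 is refused whole. A call with a gripper value outside its range is refused whole. "fingers" is the gripper command: -1 is shut, 1 is fully open, values between are in proportion, set as the call begins (left out, the last holds). The fingers move at their own pace and stop on an object; the grip force is fixed at half the most. Time passes only in rows, so rows that repeat a pose let the fingers close. It gives the time, the measured TCP pose, the force and the opening at its end, in the units of the state.
- state(): the state, without advancing time (a new reading comes with each control period).
- get_image(name): name is "side" or "top" or "wrist"; returns the picture (480x640x3 uint8, red, green, blue); there is no depth.
- get_calibration(name): a dict with "K" (3x3 intrinsics, pixels), "distortion" ([k1, k2, p1, p2, k3] as OpenCV has them; the pictures are not rectified), "T" (4x4, takes a point from camera to world coordinates). Camera axes: x right, y down, z forward; pixel columns grow to the right and rows downward; lengths in m; the calibration is good to about 2 mm. A picture is of the moment at which its call begins: read the wrist's pose just before it. get_calibration takes no time and is no camera call; for the wrist camera it gives the pose at the moment of the call.
- close_job(): hands the job in, once; it reports no verdict.
Trained networks look in the newest picture that a camera, given by its name, has taken for a name from the list of things; names that differ only in an ending like _2 or _b are one class to them, and where a whole thing is asked for, a point or a joint stands for the part that bears it (a point fixed in the world has none). Each returns a list of dicts, best first, with "p" (0 to 1); they miss things now and then, are a little off and sometimes report something else, mostly with a low value. They report only what shows in the picture. A call takes as long as a camera call. They do not tell look-alikes from the thing itself.
- recognise(camera, label): "point" ([x, y, z] in m, in the coordinates of the camera as it stood for that picture, good to about 4 mm: the middle of the surface that is visible of it).
The state is a dict: "time_s": time; "joint_pos": joint angles; "joint_vel": joint speeds; "effort": joint torques, N m; "eef_pos": TCP position; "orientation": TCP orientation; "ft_force": force on the tool from outside, world axes, zero at the start; "torque": the same for the moment, N m; "gripper_width": finger opening in m.
Only numpy, scipy, OpenCV 4.12 (cv2) and the standard library are available. Lean on these libraries where they do the work, as an engineer would, in place of code of your own. Each camera call takes 0.05 s, during which the arm holds its last target.

## Working session

There is one attempt and no reset: what is moved stays moved. The work goes in short steps, Python scripts to look and compute and a tool call to move; the robot and the scene stay as the last step left them, time stands still between calls to the robot, and variables do not carry over. Pictures are saved under pics/ and viewed, and the job is handed in when it is done.

Besides the shell and the picture viewer there is one more tool, called as name(argument=value, ...) on one line, values as JSON. arm_command: Moves the arm, as the interface text tells. Shift numbers are shares of 0.5 m and turn numbers shares of 30 degrees, none past 1 either way. Its arguments: {"type":"object","properties":{"series":{"type":"string"},"fingers":{"type":"number"}},"required":["series"]}

```bash
mkdir -p pics; ls
cat > h.py <<'E'
from workcell import *
import numpy as np, cv2
def shot(n,f):
    im=get_image(n); cv2.imwrite('pics/'+f+'.png',cv2.cvtColor(im,cv2.COLOR_RGB2BGR)); return im
def rec(n,l):
    T=np.array(get_calibration(n)['T']); out=[]
    for d in recognise(n,l):
        p=T@np.r_[d['point'],1]; out.append((round(d['p'],2),p[:3].round(4).tolist()))
    return out
def ray(n,uv,z,T=None):
    c=get_calibration(n); K=np.array(c['K']);T=np.array(c['T']) if T is None else T
    x=cv2.undistortPoints(np.array([[uv]],float),K,np.array(c['distortion']))[0,0]
    d=T[:3,:3]@np.r_[x,1]; o=T[:3,3]; return (o+d*(z-o[2])/d[2])
def proj(n,P,T=None):
    c=get_calibration(n); K=np.array(c['K']);T=np.array(c['T']) if T is None else T
    Ti=np.linalg.inv(T); r=cv2.Rodrigues(Ti[:3,:3])[0]
    return cv2.projectPoints(np.array(P,float).reshape(-1,1,3),r,Ti[:3,3],K,np.array(c['distortion']))[0][:,0]
E
python3 - <<'E'
from h import *
s=state();print(s)
shot('top','t0');shot('side','s0')
for n in['top','side']:
  print(n,np.array(get_calibration(n)['T']).round(3).tolist())
for l in ['beaker','stack_top','handle']: print(l,rec('side',l))
get_image('top')
for l in ['beaker','stack_top','chest','handle','oilcan','wheel','hammer']: print(l,rec('top',l))
E
```

```text
pics
{'time_s': 0.0, 'joint_pos': array([ 1.01237326e+00,  3.13981507e-01,  4.49764921e-02,  1.30359711e+00,
       -2.61617097e-05,  1.43120925e+00]), 'joint_vel': array([ 0.00108977,  0.00067278,  0.00092029, -0.00138125,  0.00095274,
       -0.00058821]), 'effort': array([ 2.94248812e-04, -4.80627930e+01,  2.98532474e+01,  1.93117757e-02,
        7.61377214e-05, -6.00856580e-06]), 'eef_pos': array([0.23359653, 0.52487306, 0.24141858]), 'orientation': array([-0.59274288,  0.59329935,  0.38455586, -0.38570527]), 'ft_force': array([ 0.91334041, -1.00762821, -1.04208784]), 'torque': array([ 0.03003235, -0.01866681, -0.04785593]), 'gripper_width': 0.08551815716935891}
top [[-0.015, -0.982, 0.189, 0.312], [-1.0, 0.015, -0.001, -0.007], [-0.002, -0.189, -0.982, 1.256], [0.0, 0.0, 0.0, 1.0]]
side [[0.714, -0.481, 0.508, -0.059], [-0.7, -0.47, 0.538, -0.668], [-0.02, -0.74, -0.672, 0.928], [0.0, 0.0, 0.0, 1.0]]
beaker [(0.96, [0.3648, -0.1131, 0.0514]), (0.62, [0.3509, -0.0097, 0.0553]), (0.59, [0.5402, -0.0544, 0.1706])]
stack_top [(0.93, [0.6207, 0.32, 0.0585]), (0.9, [0.5392, 0.4568, 0.0633]), (0.7, [0.5464, -0.0374, 0.1122]), (0.69, [0.5153, 0.3406, 0.0963])]
handle [(0.77, [0.6351, -0.0061, 0.1453]), (0.47, [0.5055, 0.3265, 0.0456]), (0.39, [0.5484, -0.0361, 0.1174])]
beaker [(0.86, [0.3502, -0.0175, 0.0326]), (0.66, [0.5545, -0.0579, 0.1497]), (0.65, [0.3719, -0.1151, 0.0312])]
stack_top [(0.93, [0.6329, 0.3388, 0.0456]), (0.89, [0.548, 0.4656, 0.0493]), (0.65, [0.5183, 0.3552, 0.0759])]
chest [(0.71, [0.5544, -0.0051, 0.1152])]
handle [(0.69, [0.6308, 0.002, 0.1489])]
oilcan [(0.84, [0.7541, 0.2983, 0.0403])]
wheel [(0.57, [0.4431, -0.3133, 0.0225])]
hammer [(0.74, [0.5207, -0.4525, 0.0221])]
```

View pics/t0.png

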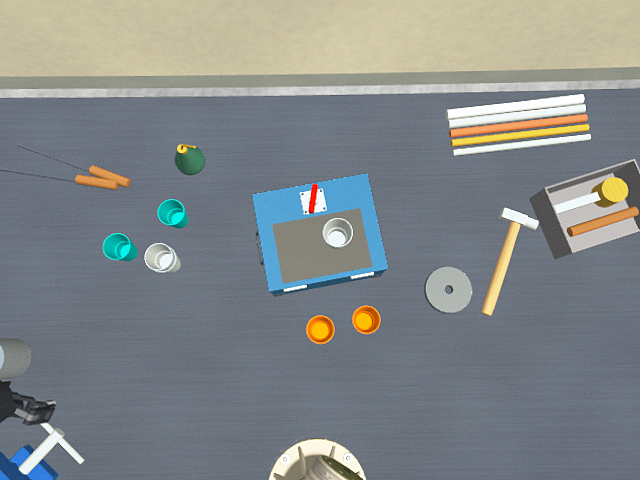

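View pics/s0.png

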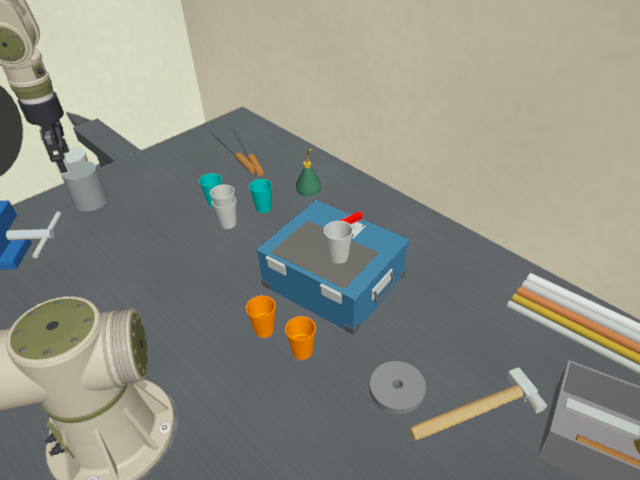

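The steel beaker on the lid is at top (338,233). The steel stack is at (162,258), and the turquoise look-alikes are at (172,213) and (120,247). The orange ones at (320,329) and (366,320) are not meant. I'll confirm these in enlarged crops.

Run:
```python
import cv2,numpy as np
t=cv2.imread('pics/t0.png')
a=cv2.resize(t[195:285,95:195],None,fx=4,fy=4,interpolation=cv2.INTER_CUBIC)
b=cv2.resize(t[175:265,290:390],None,fx=4,fy=4,interpolation=cv2.INTER_CUBIC)
cv2.imwrite('pics/c0.png',np.hstack([a,b])[:600,:800])
s=cv2.imread('pics/s0.png')
a=cv2.resize(s[165:245,180:280],None,fx=4,fy=4,interpolation=cv2.INTER_CUBIC)
b=cv2.resize(s[200:280,300:400],None,fx=4,fy=4,interpolation=cv2.INTER_CUBIC)
cv2.imwrite('pics/c1.png',np.hstack([a,b])[:600,:800])
```

```text
(no output)
```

View pics/c0.png

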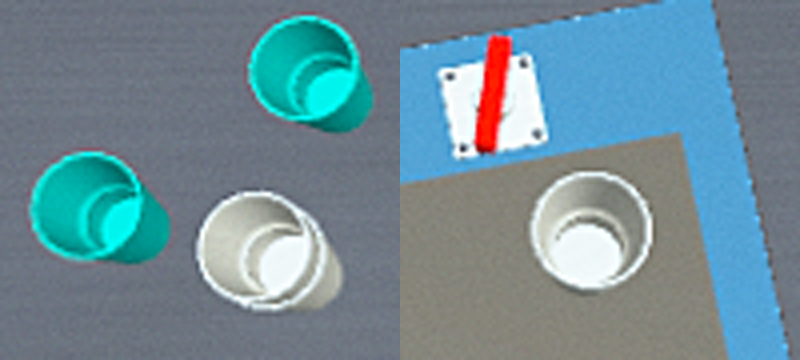

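View pics/c1.png

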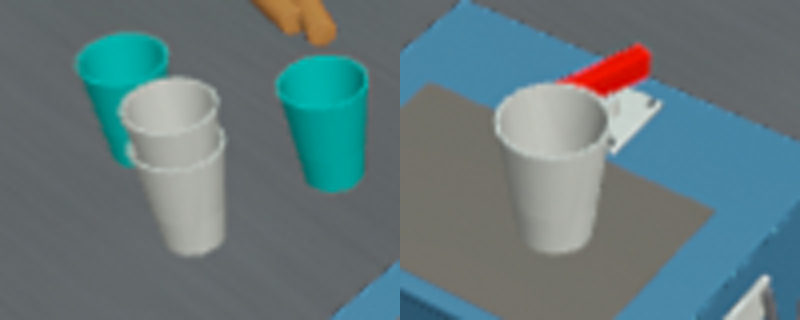

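Run:
```python
from h import *
o=-.375
print('stack top',ray('top',(159.5+o,257.5+o),.108),'side',ray('side',(222.4+o,191.2+o),.108))
print('beaker top',ray('top',(337.9+o,233+o),.194),'side',ray('side',(338+o,230.2+o),.194))
# bar: ends on top face z .150
def c(u,v): return ((u-400)/4+290+o, v/4+175+o)
e=[ray('top',c(500,38),.150),ray('top',c(487,151),.150)]
print('bar',e,(e[0]+e[1])/2,np.linalg.norm(e[0]-e[1]),np.degrees(np.arctan2(*(e[0]-e[1])[1::-1])))
for uv in [(253,193),(368,174),(386,269),(269,294)]: print('lidcorner',ray('top',uv,.116))
from scipy.spatial.transform import Rotation as R
q=state()['orientation'];print(R.from_quat([*q[1:],q[0]]).as_matrix().round(3))
# overlays
t=cv2.imread('pics/t0.png')
```

```text
stack top [0.5125843  0.34173812 0.108     ] side [0.51631687 0.34535716 0.108     ]
beaker top [ 0.54333262 -0.05026678  0.194     ] side [ 0.5442792  -0.05026758  0.194     ]
bar [array([ 0.66241976, -0.0042569 ,  0.15      ]), array([0.5987244 , 0.00368051, 0.15      ])] [ 6.30572080e-01 -2.88195203e-04  1.50000000e-01] 0.06418800823567145 -7.103308000076355
lidcorner [0.65445489 0.13484318 0.116     ]
lidcorner [ 0.69514763 -0.12545024  0.116     ]
lidcorner [ 0.47723617 -0.15769101  0.116     ]
lidcorner [0.42630645 0.09827316 0.116     ]
[[ 0.407  0.    -0.914]
 [ 0.914  0.     0.407]
 [ 0.    -1.    -0.   ]]
```

Both cameras agree, so I'm moving above the beaker.

arm_command(series="0.08 -0.1 0.1 0.2; 0.2 -0.3 0.1 0.5; 0.3 -0.5 0.1 0.56; 0.4 -0.65 0.1 0.56; 0.5 -0.8 0.1 0.56; 0.6 -0.95 0.1 0.56; 0.6 -0.95 0.1 0.56", fingers=1)

```text
time_s: 1.52
eef_pos: [0.4604, 0.1652, 0.2917]
orientation: [-0.53, 0.531, 0.468, -0.467]
ft_force: [-0.2, -0.0, -0.8]
gripper_width: 0.0852
```

Run:
```python
from h import *
s=state();print(s['time_s'],s['eef_pos'],s['gripper_width'],s['ft_force'])
print(tip_reach() if callable(tip_reach) else tip_reach)
```

```text
1.525 [0.46042559 0.16518091 0.29168732] 0.08517627816688021 [-0.22733129 -0.04409698 -0.75633938]
0.011
```

arm_command(series="0.05 -0.12 0.02 0; 0.1 -0.25 0.02 0; 0.14 -0.36 0.02 0; 0.166 -0.43 0.02 0; 0.166 -0.43 0.02 0; 0.166 -0.43 0.02 0")

```text
time_s: 2.28
eef_pos: [0.5431, -0.0496, 0.3015]
orientation: [0.531, -0.53, -0.468, 0.467]
ft_force: [0.2, 0.7, 1.1]
gripper_width: 0.0855
```

Run:
```python
from h import *
s=state();print(s['time_s'],s['eef_pos'],s['joint_vel'].round(3))
im=shot('wrist','w0')
print(rec('wrist','beaker'),rec('wrist','handle'))
im2=im.copy()
for cx,cy,r,z in [(.5438,-.0503,.031,.194)]:
  a=np.linspace(0,2*np.pi,60);P=np.c_[cx+r*np.cos(a),cy+r*np.sin(a),0*a+z]
  cv2.polylines(im2,[proj('wrist',P).astype(int).reshape(-1,1,2)],True,(255,0,255),1)
cv2.polylines(im2,[proj('wrist',[[.6624,-.0043,.15],[.5987,.0037,.15]]).astype(int).reshape(-1,1,2)],False,(0,255,0),1)
cv2.imwrite('pics/w0o.png',im2[:,:,::-1])
print(np.array(get_calibration('wrist')['T']).round(3))
```

```text
2.275 [ 0.54307319 -0.04958654  0.30154397] [ 0.027 -0.012 -0.009  0.001 -0.001 -0.001]
[(0.87, [0.5542, -0.0524, 0.1624]), (0.64, [0.376, -0.1266, 0.0288])] [(0.91, [0.6257, -0.0027, 0.1485])]
[[ 0.124  0.939  0.321  0.461]
 [ 0.992 -0.117 -0.039 -0.039]
 [ 0.001  0.323 -0.946  0.433]
 [ 0.     0.     0.     1.   ]]
```

View pics/w0o.png

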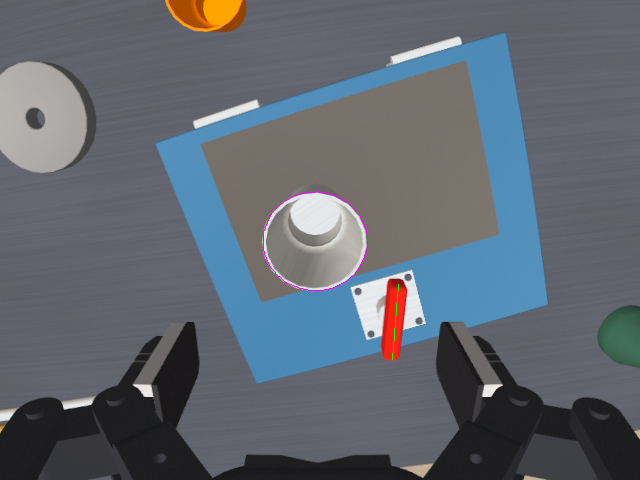

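The projected rim circle (316,241) lies exactly on the beaker's rim, so I'm descending and grasping.

arm_command(series="0.002 -0.002 -0.08 0; 0.002 -0.002 -0.17 0; 0.002 -0.002 -0.23 0; 0.002 -0.002 -0.247 0; 0.002 -0.002 -0.247 0", fingers=1)

```text
time_s: 3.05
eef_pos: [0.544, -0.0488, 0.1789]
orientation: [-0.53, 0.53, 0.469, -0.468]
ft_force: [0.6, 0.1, -0.0]
gripper_width: 0.0853
```

Run:
```python
from h import *
shot('wrist','w1');shot('side','s1')
s=state();print(s['eef_pos'],s['ft_force'])
a=cv2.imread('pics/w1.png');b=cv2.imread('pics/s1.png')[150:300,240:440]
cv2.imwrite('pics/m1.png',np.hstack([cv2.resize(a,(400,300)),cv2.resize(b,(400,300))]))
```

```text
[ 0.54495019 -0.04934027  0.18007796] [ 8.62223403e-04 -3.64895353e-01  1.25135719e+00]
```

View pics/m1.png

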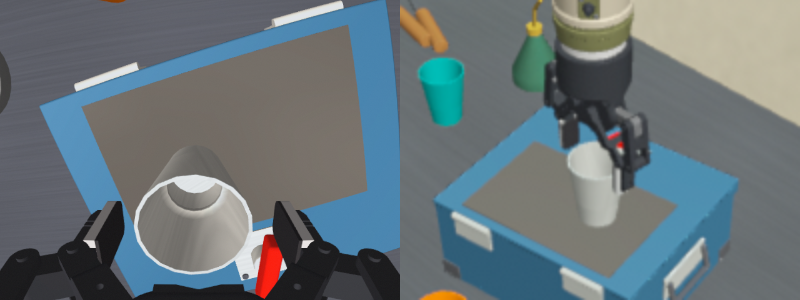

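arm_command(series="0 0 0 0; 0 0 0 0; 0 0 0 0; 0 0 0 0; 0 0 0 0; 0 0 0 0", fingers=-1)

```text
time_s: 3.9
eef_pos: [0.5462, -0.0497, 0.1823]
orientation: [-0.528, 0.532, 0.47, -0.466]
ft_force: [-1.6, 0.8, 7.3]
gripper_width: 0.0583
```

Run:
```python
from h import *
shot('wrist','w2');shot('side','s2')
s=state();print(s['time_s'],s['eef_pos'],s['ft_force'],s['gripper_width'])
a=cv2.imread('pics/w2.png');b=cv2.imread('pics/s2.png')[150:300,240:440]
cv2.imwrite('pics/m2.png',np.hstack([cv2.resize(a,(400,300)),cv2.resize(b,(400,300))]))
```

```text
4.0 [ 0.54620459 -0.04964298  0.18227186] [-0.21018697 -0.18648897  7.26332402] 0.05796036597173799
```

View pics/m2.png

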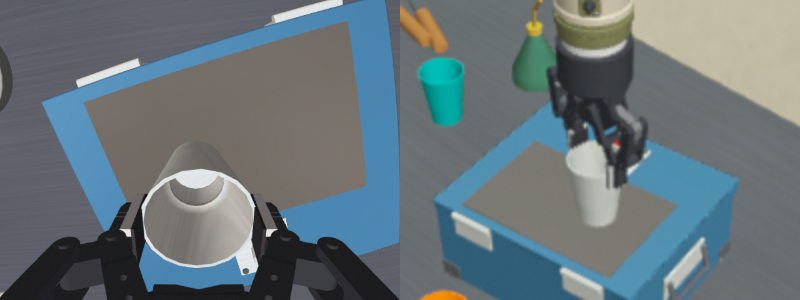

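arm_command(series="0 0 0.03 0; 0 0 0.08 0; 0 0 0.16 0; 0 0 0.16 0", fingers=-1)

```text
time_s: 4.5
eef_pos: [0.5482, -0.0502, 0.2666]
orientation: [-0.526, 0.534, 0.472, -0.465]
ft_force: [-0.0, -0.5, -2.3]
gripper_width: 0.0581
```

Run:
```python
from h import *
a=shot('wrist','w3')
s=state();print(s['time_s'],s['eef_pos'],s['ft_force'],s['gripper_width'])
shot('side','s3');shot('top','t3')
a=cv2.imread('pics/w3.png');b=cv2.imread('pics/s3.png')[100:250,240:440]
cv2.imwrite('pics/m3.png',np.hstack([cv2.resize(a,(400,300)),cv2.resize(b,(400,300))]))
```

```text
4.55 [ 0.54727703 -0.0499619   0.26452338] [-0.28530046 -0.09000483 -2.21637291] 0.05806839477363276
```

View pics/m3.png

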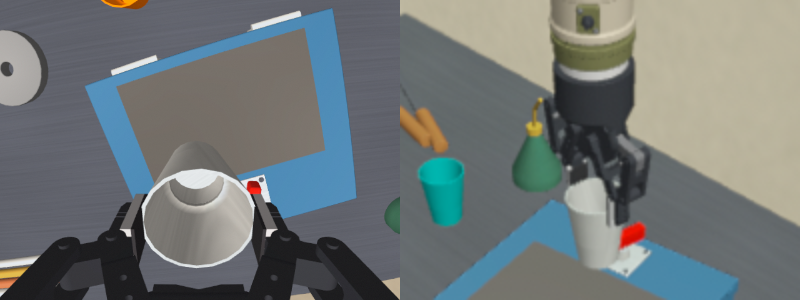

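```bash
cat > ov.py <<'E'
from h import *
def circ(c,ax,r,h):
    ax=np.array(ax,float);ax/=np.linalg.norm(ax);u=np.cross(ax,[0,1,0]);u/=np.linalg.norm(u);v=np.cross(ax,u)
    a=np.linspace(0,2*np.pi,72);return np.array(c)+h*ax+r*(np.cos(a)[:,None]*u+np.sin(a)[:,None]*v)
def draw(im,n,c,ax,T=None,hs=((0,.021),(.078,.031))):
    for h,r in hs: cv2.polylines(im,[np.round(proj(n,circ(c,ax,r,h),T)*16).astype(np.int32).reshape(-1,1,2)],True,(255,0,255),1,cv2.LINE_AA,4)
E
python3 - <<'E'
from ov import *
im=cv2.imread('pics/w3.png')
p=state()['eef_pos']
out=[]
for t in (0,-.03,-.06):   # lean of axis in x ; keep rim centre fixed
  ax=np.array([t,0,1]);ax/=np.linalg.norm(ax)
  rim=p+[-.0025,-.0006,.0118]; i=im.copy(); draw(i,'wrist',rim-.078*ax,ax)
  out.append(cv2.resize(i[210:440,200:430],(266,266),interpolation=cv2.INTER_CUBIC))
sm=cv2.imread('pics/s3.png');out2=[]
for t in (0,-.03,-.06):
  ax=np.array([t,0,1]);ax/=np.linalg.norm(ax)
  rim=p+[-.0025,-.0006,.0118]; i=sm.copy(); draw(i,'side',rim-.078*ax,ax)
  out2.append(cv2.resize(i[165:245,305:385],(266,266),interpolation=cv2.INTER_CUBIC))
cv2.imwrite('pics/m4.png',np.vstack([np.hstack(out),np.hstack(out2)]))
E
```

```text
Traceback (most recent call last):
numpy._core._exceptions._UFuncOutputCastingError: Cannot cast ufunc 'divide' output from dtype('float64') to dtype('int64') with casting rule 'same_kind'
```

Run:
```python
from ov import *
p=state()['eef_pos']
rows=[]
for n,f,(a,b,c,d) in (('wrist','w3',(210,440,200,430)),('side','s3',(165,245,305,385))):
  im=cv2.imread(f'pics/{f}.png');o=[]
  for t in (0,-.05,.05):
    ax=np.array([t,0.,1]);ax/=np.linalg.norm(ax)
    rim=p+[-.0025,-.0006,.0118]; i=im.copy(); draw(i,n,rim-.078*ax,ax)
    o.append(cv2.resize(i[a:b,c:d],(266,266),interpolation=cv2.INTER_CUBIC))
  rows.append(np.hstack(o))
cv2.imwrite('pics/m4.png',np.vstack(rows))
```

```text
(no output)
```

View pics/m4.png

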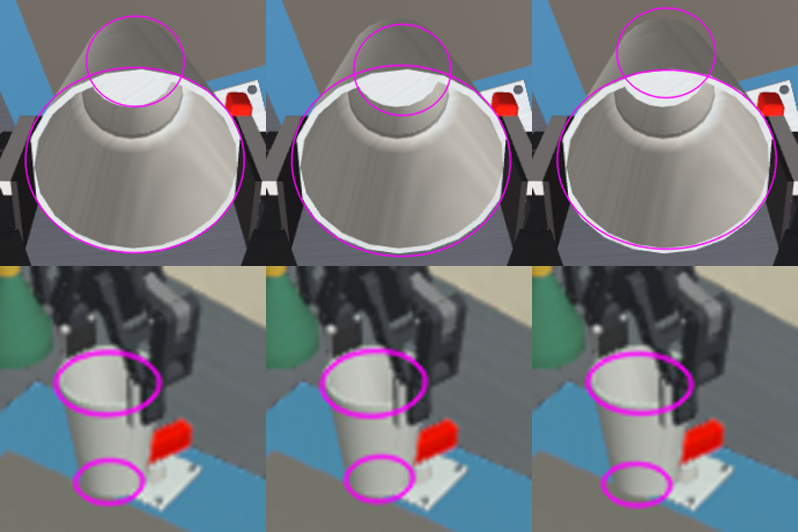

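Run:
```python
import cv2
a=cv2.imread('pics/w3.png')[215:435,205:425]
cv2.imwrite('pics/m5.png',cv2.resize(a,(594,594),interpolation=cv2.INTER_CUBIC))
a=cv2.imread('pics/s3.png')[165:245,305:385]
cv2.imwrite('pics/m5b.png',cv2.resize(a,(560,560),interpolation=cv2.INTER_CUBIC))
```

```text
(no output)
```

View pics/m5.png

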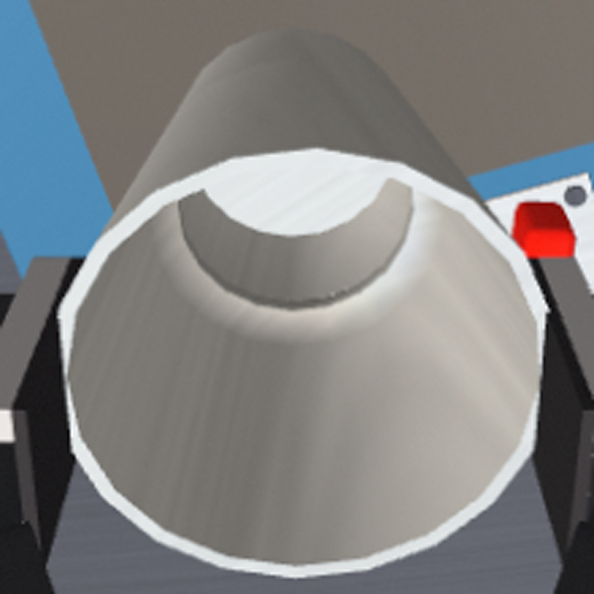

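View pics/m5b.png

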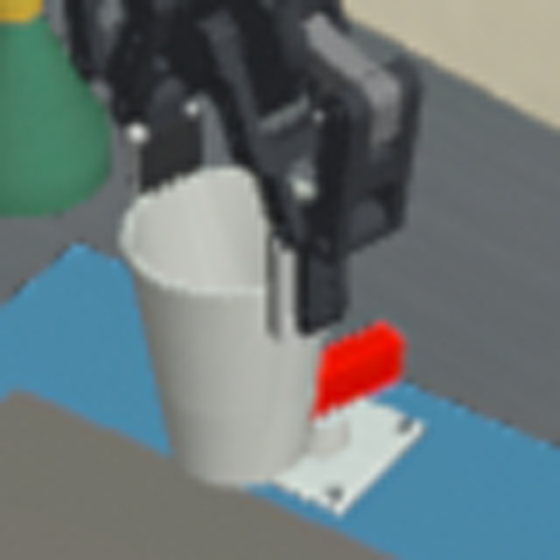

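```bash
cat > fit.py <<'E'
from ov import *
from scipy.optimize import least_squares
from scipy.spatial import cKDTree
def dist(curve,pts):
    c=np.concatenate([np.linspace(curve[i],curve[i+1],12) for i in range(len(curve)-1)])
    return cKDTree(c).query(pts)[0]
def fit(obs,x0):
    # obs: list (cam,T,h,r,pts,w)
    def f(x):
        ax=np.array([x[3],x[4],1.]);ax/=np.linalg.norm(ax)
        return np.concatenate([w*dist(proj(n,circ(x[:3],ax,r,h),T),p) for n,T,h,r,p,w in obs])
    return least_squares(f,x0,diff_step=1e-4,x_scale=[.01,.01,.01,.05,.05],loss='soft_l1')
E
python3 - <<'E'
from fit import *
p=state()['eef_pos']
W=lambda l:np.array(l)/2.7+[205,215]+(.5/2.7-.5)
S=lambda l:np.array(l)/7+[305,165]+(.5/7-.5)
rim=W([(58,312),(100,245),(160,192),(230,158),(317,149),(400,163),(510,237),(547,310),(535,445),(490,520),(430,555),(300,577),(210,557),(105,490),(72,440)])
foot=W([(200,75),(250,35),(295,28),(345,38),(390,75)])
floor=W([(235,222),(292,236),(350,222)])
srim=S([(122,240),(150,195),(240,168),(235,293)]);sfoot=S([(200,480),(230,490),(265,487)])
ow=[('wrist',None,.078,.031,rim,1),('wrist',None,0,.021,foot,1)]
os=[('side',None,.078,.031,srim,2),('side',None,0,.021,sfoot,2)]
for o in (ow,ow+os):
  r=fit(o,np.r_[p+[0,0,-.07],0.01,0.01]); x=r.x
  ax=np.r_[x[3:],1];ax/=np.linalg.norm(ax)
  print(r.cost,x.round(4),'foot-tcp',(x[:3]-p).round(4),'rim-tcp',(x[:3]+.078*ax-p).round(4))
E
```

```text
9.883476980514974 [ 0.5443 -0.0515  0.1945  0.0056  0.0223] foot-tcp [-0.0016 -0.0018 -0.0675] rim-tcp [-0.0012 -0.0001  0.0105]
25.933845491344282 [ 0.544  -0.0512  0.1957  0.0031  0.0214] foot-tcp [-0.0019 -0.0015 -0.0663] rim-tcp [-0.0017  0.0001  0.0117]
```

arm_command(series="0 0.03 0.05 0; 0.01 0.1 0.06 0; 0.03 0.2 0.06 0; 0.05 0.32 0.06 0; 0.07 0.44 0.06 0; 0.09 0.56 0.06 0; 0.1 0.67 0.06 0; 0.108 0.75 0.06 0; 0.108 0.78 0.06 0; 0.108 0.78 0.06 0")

```text
time_s: 5.9
eef_pos: [0.5994, 0.3408, 0.2904]
orientation: [-0.528, 0.531, 0.469, -0.468]
ft_force: [-0.2, -0.5, -1.7]
gripper_width: 0.058
```

Run:
```python
from ov import *
s=state();print(s['time_s'],s['eef_pos'],s['orientation'],s['ft_force'],s['gripper_width'],s['joint_vel'].round(3))
T=np.array(get_calibration('wrist')['T']);np.save('Tw4.npy',T)
im=shot('wrist','w4')[:,:,::-1].copy()
for c in [(.5126,.3417),(.5163,.3454)]:
  draw(im,'wrist',(*c,.03),[0,0,1.],T)
cv2.imwrite('pics/w4o.png',im)
```

```text
5.9 [0.59935569 0.34079727 0.29036201] [-0.52789138  0.53112676  0.46946201 -0.46780389] [-0.2158494  -0.46211858 -1.73029979] 0.057998853903806206 [-0.035 -0.026 -0.018  0.001 -0.01  -0.007]
```

View pics/w4o.png

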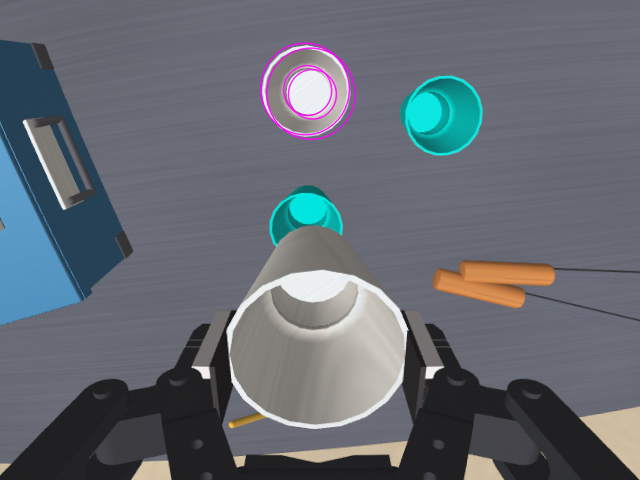

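Run:
```python
import cv2
i=cv2.imread('pics/w4.png')
cv2.imwrite('pics/m6.png',cv2.resize(i[35:150,245:370],(750,690),interpolation=cv2.INTER_CUBIC)[:600,:])
cv2.imwrite('pics/m7.png',cv2.resize(i[220:432,220:415],(585,636),interpolation=cv2.INTER_CUBIC)[:630])
```

```text
(no output)
```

View pics/m6.png

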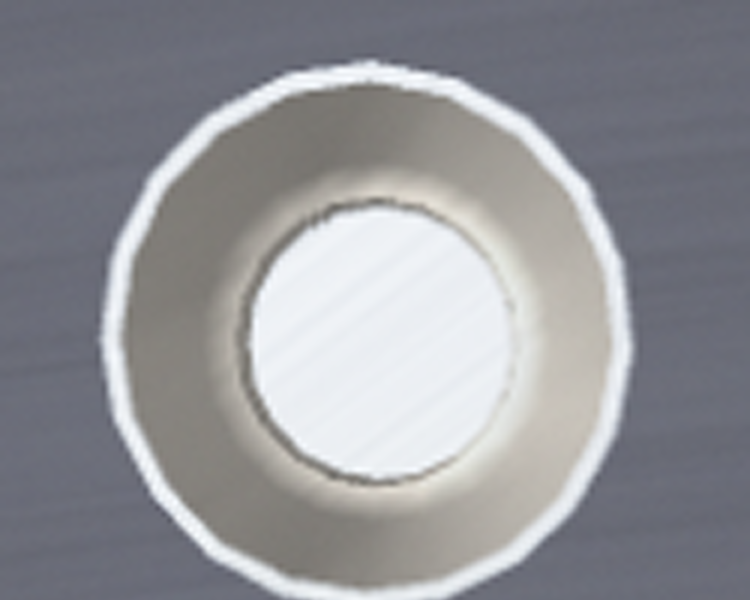

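View pics/m7.png

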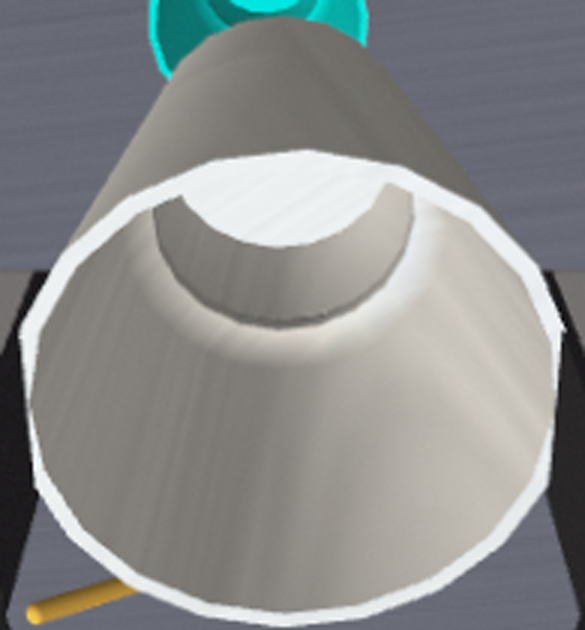

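Run:
```python
from fit import *
T=np.load('Tw4.npy')
A=lambda l:np.array(l)/6+[245,35]+(.5/6-.5)
B=lambda l:np.array(l)/3+[220,220]+(.5/3-.5)
p=np.array([0.59935569,0.34079727,0.29036201])
rim=A([(370,62),(285,77),(455,75),(540,122),(592,190),(622,265),(632,350),(100,345),(112,262),(147,190),(205,122),(207,552),(150,480),(265,588)])
for z in(.108,):
  r=least_squares(lambda x:dist(proj('wrist',circ((x[0],x[1],.03),[0,0,1.],.031,.078),T),rim),[.515,.343],diff_step=1e-4)
  print('stack fixed z',r.cost,r.x)
r=fit([('wrist',T,.078,.031,rim,1)],[.515,.343,.03,.001,.001]);print('free',r.x.round(4))
hr=B([(20,330),(65,258),(128,195),(212,160),(307,150),(402,167),(480,210),(540,272),(563,330),(548,488),(515,540),(447,590),(370,617),(290,625),(205,615),(125,585),(70,535),(35,485)])
hf=B([(180,72),(205,40),(245,20),(285,14),(325,20),(365,45),(388,72)])
r=fit([('wrist',T,.078,.031,hr,1),('wrist',T,0,.021,hf,1)],np.r_[p+[0,0,-.067],.01,.01]);x=r.x
print('held',r.cost,x.round(4),'foot-tcp',(x[:3]-p).round(4))
# recheck stack from fixed cams, from t0/s0
o=-.375
C=lambda l:np.array(l)/4+[95,195]+o
D=lambda l:np.array(l)/4+[180,165]+o
tr=C([(197,250),(205,218),(250,191),(290,200),(205,283),(250,309),(318,250)])
sr=D([(120,100),(145,82),(168,77),(195,82),(219,102),(125,118),(168,133),(210,120)])
for n,q in(('top',tr),('side',sr)):
  r=least_squares(lambda x:dist(proj(n,circ((x[0],x[1],.03),[0,0,1.],.031,.078)),q),[.515,.343],diff_step=1e-4);print(n,r.cost,r.x)
```

```text
stack fixed z 1.254185680475432 [0.51408744 0.34258961]
free [ 0.5141  0.3427  0.0294 -0.0012 -0.0022]
held 6.233383264626177 [0.5973 0.3391 0.2237 0.0053 0.0183] foot-tcp [-0.002  -0.0017 -0.0666]
top 3.555756763760286 [0.5134499  0.34328613]
side 1.0415909382281308 [0.5162098  0.34528897]
```

arm_command(series="-0.04 0.002 0 0; -0.1 0.004 -0.03 0; -0.15 0.006 -0.08 0; -0.167 0.006 -0.13 0; -0.167 0.006 -0.17 0; -0.167 0.006 -0.18 0; -0.167 0.006 -0.18 0")

```text
time_s: 6.82
eef_pos: [0.5165, 0.3417, 0.2014]
orientation: [-0.528, 0.532, 0.469, -0.467]
ft_force: [0.0, 1.3, -0.8]
gripper_width: 0.0584
```

Run:
```python
from ov import *
s=state();p=s['eef_pos'];print(s['time_s'],p,s['orientation'].round(4),s['ft_force'])
T=np.array(get_calibration('wrist')['T'])
i=shot('wrist','w5')[:,:,::-1].copy()
ax=np.array([.0053,.018,1]);draw(i,'wrist',p+[-.002,-.0017,-.0666],ax,T)
j=shot('side','s5')[:,:,::-1].copy();draw(j,'side',p+[-.002,-.0017,-.0666],ax);draw(j,'side',[.5142,.3428,.03],[0,0,1.])
cv2.imwrite('pics/m8.png',np.hstack([cv2.resize(i,(400,300)),cv2.resize(j[130:250,150:310],(400,300),interpolation=cv2.INTER_CUBIC)]))
```

```text
6.825 [0.51650443 0.3416649  0.20136634] [-0.5283  0.5321  0.4689 -0.4668] [ 0.02791786  1.27747282 -0.83792187]
```

View pics/m8.png

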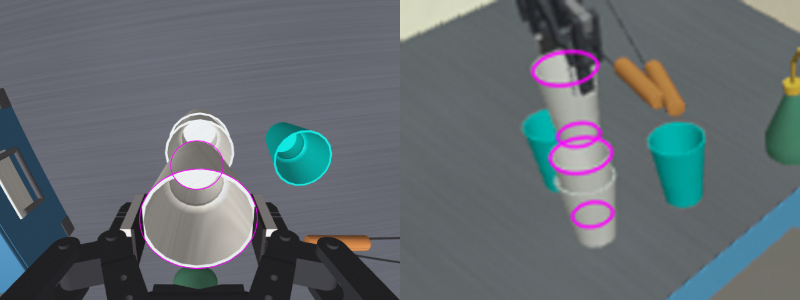

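arm_command(series="0 0.005 -0.02 0; 0 0.005 -0.05 0; 0 0.005 -0.08 0; 0 0.005 -0.09 0; 0 0.005 -0.09 0")

```text
time_s: 7.55
eef_pos: [0.5165, 0.3447, 0.1562]
orientation: [-0.528, 0.532, 0.469, -0.467]
ft_force: [-0.7, 0.2, -1.3]
gripper_width: 0.0583
```

Run:
```python
from ov import *
s=state();p=s['eef_pos'];print(s['time_s'],p,s['orientation'].round(4),s['ft_force'])
i=shot('wrist','w6')[:,:,::-1].copy()
j=shot('side','s6')[:,:,::-1].copy()
cv2.imwrite('pics/m9.png',np.hstack([cv2.resize(i,(400,300)),cv2.resize(j[130:250,150:310],(400,300),interpolation=cv2.INTER_CUBIC)]))
```

```text
7.55 [0.51649866 0.3447084  0.15621736] [-0.5282  0.5319  0.4691 -0.467 ] [-0.68774488  0.16987769 -1.29238036]
```

View pics/m9.png

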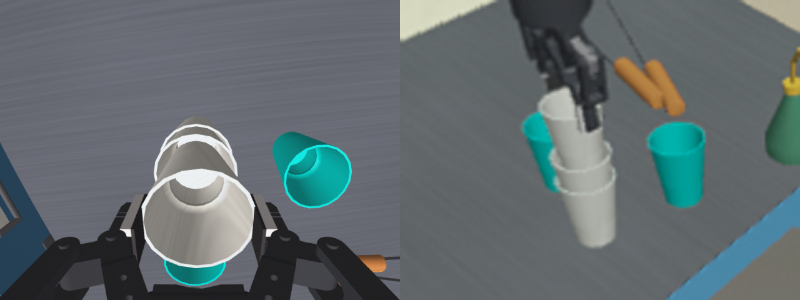

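arm_command(series="0 0 -0.02 0; 0 0 -0.04 0; 0 0 -0.048 0; 0 0 -0.052 0")

```text
time_s: 8.15
eef_pos: [0.5169, 0.3449, 0.1308]
orientation: [-0.528, 0.532, 0.469, -0.467]
ft_force: [-0.9, 0.9, -0.8]
gripper_width: 0.0579
```

arm_command(series="0 0 -0.004 0; 0 0 -0.006 0")

```text
time_s: 8.4
eef_pos: [0.5169, 0.3448, 0.1278]
orientation: [-0.528, 0.532, 0.469, -0.467]
ft_force: [0.1, 0.2, -2.3]
gripper_width: 0.0576
```

arm_command(series="0 0 -0.003 0; 0 0 -0.006 0")

```text
time_s: 8.65
eef_pos: [0.5177, 0.3454, 0.1262]
orientation: [-0.528, 0.532, 0.47, -0.466]
ft_force: [-1.2, -1.5, 9.1]
gripper_width: 0.0583
```

Run:
```python
from ov import *
s=state();p=s['eef_pos'];print(s['time_s'],p,s['ft_force'],s['gripper_width'])
```

```text
8.65 [0.51771646 0.34537576 0.12619339] [-1.19404376 -1.46828722  9.13919761] 0.05828477284201733
```

It's seated: contact came at the predicted height with a force of 9 N. Releasing.

arm_command(series="0 0 0 0; 0 0 0 0; 0 0 0 0; 0 0 0 0", fingers=1)

```text
time_s: 9.15
eef_pos: [0.5177, 0.3453, 0.1261]
orientation: [-0.528, 0.532, 0.47, -0.466]
ft_force: [0.5, -1.5, 0.3]
gripper_width: 0.0851
```

Run:
```python
from ov import *
s=state();p=s['eef_pos'];print(s['time_s'],p,s['ft_force'],s['gripper_width'])
i=shot('wrist','w7')[:,:,::-1].copy()
j=shot('side','s7')[:,:,::-1].copy()
cv2.imwrite('pics/m10.png',np.hstack([cv2.resize(i,(400,300)),cv2.resize(j[130:250,150:310],(400,300),interpolation=cv2.INTER_CUBIC)]))
```

```text
9.15 [0.51768133 0.34534732 0.126056  ] [ 0.53451227 -1.49052115  0.29503485] 0.0850823266302556
```

View pics/m10.png

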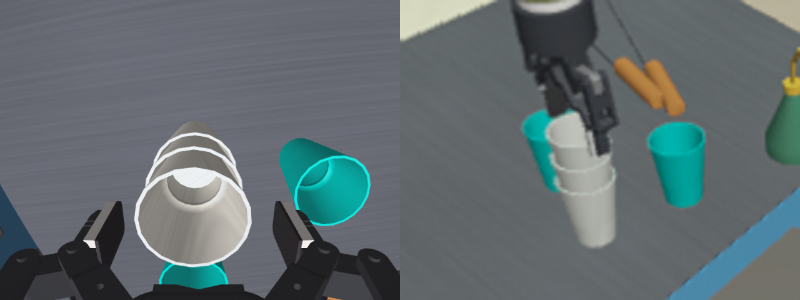

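arm_command(series="0 -0.003 0.03 0; 0 -0.003 0.1 0; 0 -0.003 0.22 0; 0.04 -0.003 0.34 0; 0.1 -0.003 0.36 0; 0.15 -0.003 0.36 0; 0.15 -0.003 0.36 0")

```text
time_s: 10.12
eef_pos: [0.5941, 0.3434, 0.3062]
orientation: [-0.528, 0.533, 0.47, -0.465]
ft_force: [0.0, 0.2, -0.3]
gripper_width: 0.0855
```

Run:
```python
from ov import *
s=state();p=s['eef_pos'];print(s['time_s'],p,s['orientation'],s['joint_vel'].round(3),s['ft_force'],s['gripper_width'])
T=np.array(get_calibration('wrist')['T']);np.save('Tw8.npy',T)
i=shot('wrist','w8')[:,:,::-1].copy()
draw(i,'wrist',[.5142,.3428,.06],[0,0,1.],T);draw(i,'wrist',[.5142,.3428,.03],[0,0,1.],T,((.078,.031),))
j=shot('side','s8')[:,:,::-1].copy()
cv2.imwrite('pics/m11.png',np.hstack([cv2.resize(i[:330,150:480],(400,400)),cv2.resize(j[130:250,160:280],(400,400),interpolation=cv2.INTER_CUBIC)]))
```

```text
10.125 [0.59407301 0.34340297 0.30623662] [-0.5281588   0.53255911  0.47023386 -0.46509053] [ 0.016 -0.027 -0.055  0.003  0.007  0.007] [ 0.03028383  0.24834945 -0.29171291] 0.08550346265882507
```

View pics/m11.png

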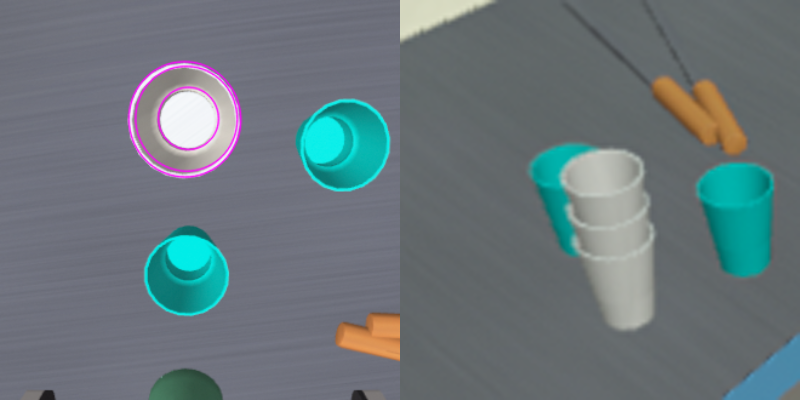

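The wrist view shows the beaker home: its rim at crop (185,120) matches the projected circle for z=0.138. The side view shows three evenly nested rims. Next, the handle.

arm_command(series="0.01 -0.05 0 0; 0.03 -0.15 0 0; 0.06 -0.27 0 0; 0.08 -0.39 0 0; 0.1 -0.51 0 0; 0.12 -0.61 0 0; 0.132 -0.67 0 0; 0.132 -0.686 0 0; 0.132 -0.686 0 0")

```text
time_s: 11.35
eef_pos: [0.6574, 0.0003, 0.3066]
orientation: [-0.528, 0.532, 0.47, -0.466]
ft_force: [-0.2, 0.5, -0.4]
gripper_width: 0.0855
```

Run:
```python
from ov import *
s=state();p=s['eef_pos'];print(s['time_s'],p,s['orientation'].round(4),s['joint_vel'].round(3))
T=np.array(get_calibration('wrist')['T']);np.save('Tw9.npy',T)
i=shot('wrist','w9')[:,:,::-1].copy()
print(rec('wrist','handle'))
cv2.imwrite('pics/m12.png',cv2.resize(i[60:300,160:480],(800,600),interpolation=cv2.INTER_CUBIC))
```

```text
11.35 [6.57401327e-01 3.39942395e-04 3.06568971e-01] [-0.5284  0.5321  0.4699 -0.4656] [ 0.032  0.003  0.005 -0.     0.006  0.005]
[(0.84, [0.6301, -0.0001, 0.1472])]
```

View pics/m12.png

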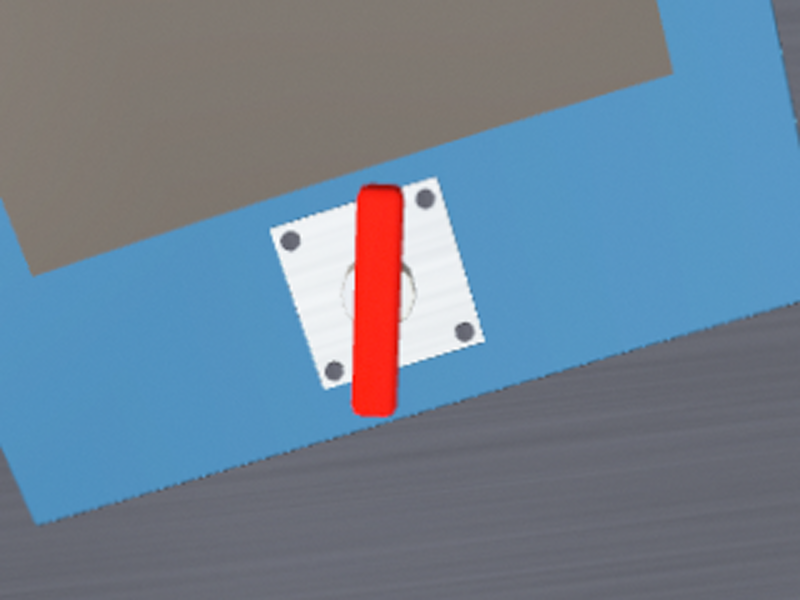

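Run:
```python
from h import *
T=np.load('Tw9.npy')
A=lambda u,v:(u/2.5+160-.3,v/2.5+60-.3)
e=[ray('wrist',A(*c),.150,T) for c in ((381,190),(374,414))]
d=e[1]-e[0];print(e,(e[0]+e[1])/2,np.linalg.norm(d),'bar deg',np.degrees(np.arctan2(d[1],d[0])))
w=[ray('wrist',A(*c),.150,T) for c in ((356,300),(400,300))];print(w,(w[0]+w[1])/2)
scr=np.mean([ray('wrist',A(*c),.117,T) for c in ((425,198),(290,241),(334,371),(464,331))],0);print('plate centre',scr)
c=[ray('wrist',A(*c),.117,T) for c in ((290,241),(425,198))];print('plate y dir',np.degrees(np.arctan2(*(c[1]-c[0])[1::-1])))
ed=[ray('wrist',A(*c),.116,T) for c in ((38,523),(800,301))];print('edge',ed,np.degrees(np.arctan2(*(ed[1]-ed[0])[1::-1])))
```

```text
[array([0.60120784, 0.00361174, 0.15      ]), array([ 0.66240105, -0.00632013,  0.15      ])] [ 0.63180444 -0.00135419  0.15      ] 0.06199395630035434 bar deg -9.21892065063665
[array([ 0.62957793, -0.00692485,  0.15      ]), array([0.63108311, 0.00494785, 0.15      ])] [ 0.63033052 -0.0009885   0.15      ]
plate centre [ 0.63269235 -0.00166102  0.117     ]
plate y dir 100.24314462401637
edge [array([ 0.69615656, -0.12334835,  0.116     ]), array([0.65294137, 0.12697639, 0.116     ])] 99.79479786992945
```

arm_command(series="-0.02 -0.001 -0.04 -0.03; -0.04 -0.003 -0.12 -0.03; -0.051 -0.003 -0.2 -0.03; -0.051 -0.003 -0.25 -0.03; -0.051 -0.003 -0.26 -0.03; -0.051 -0.003 -0.26 -0.03")

```text
time_s: 12.2
eef_pos: [0.6324, 0.0012, 0.1773]
orientation: [-0.531, 0.535, 0.467, -0.462]
ft_force: [0.0, 0.7, -0.3]
gripper_width: 0.0851
```

Run:
```python
from h import *
from scipy.spatial.transform import Rotation as R
s=state();print(s['time_s'],s['eef_pos'],s['ft_force']);q=s['orientation'];print(R.from_quat([*q[1:],q[0]]).as_matrix().round(3))
i=shot('wrist','w10')
```

```text
12.2 [0.63235432 0.00117057 0.17725929] [ 0.00709447  0.74483463 -0.25276562]
[[ 0.137  0.009 -0.991]
 [ 0.991  0.     0.137]
 [ 0.001 -1.    -0.009]]
```

View pics/w10.png

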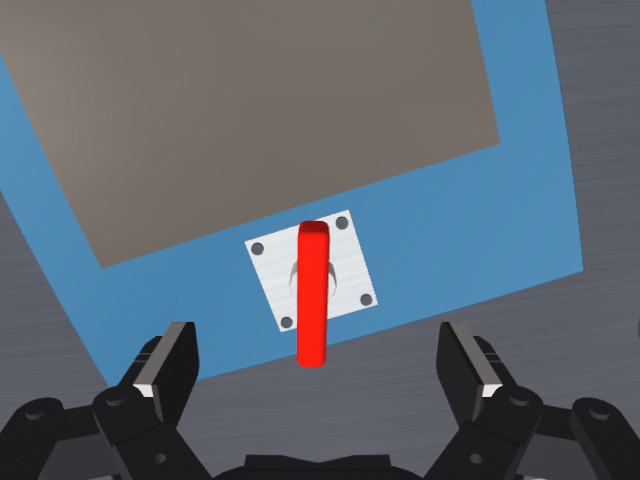

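arm_command(series="0 -0.005 -0.03 -0.02; 0 -0.005 -0.065 -0.02; 0 -0.005 -0.083 -0.02; 0 -0.005 -0.087 -0.02; 0 -0.005 -0.087 -0.02")

```text
time_s: 12.88
eef_pos: [0.6331, -0.0017, 0.1347]
orientation: [-0.533, 0.538, 0.464, -0.459]
ft_force: [-0.3, 0.6, -0.6]
gripper_width: 0.0847
```

arm_command(series="0 0 0 0; 0 0 0 0; 0 0 0 0; 0 0 0 0; 0 0 0 0; 0 0 0 0; 0 0 0 0", fingers=-1)

```text
time_s: 13.75
eef_pos: [0.6333, -0.0013, 0.1352]
orientation: [-0.533, 0.538, 0.465, -0.459]
ft_force: [-1.1, 3.4, 5.7]
gripper_width: 0.0189
```

Run:
```python
from h import *
s=state();print(s['time_s'],s['eef_pos'],s['ft_force'],s['torque'],s['gripper_width'])
i=shot('wrist','w11');shot('side','s11')
a=cv2.imread('pics/w11.png');b=cv2.imread('pics/s11.png')[130:280,260:460]
cv2.imwrite('pics/m13.png',np.hstack([cv2.resize(a,(400,300)),cv2.resize(b,(400,300))]))
```

```text
13.75 [ 0.63327542 -0.00127682  0.13523436] [-1.07706867  3.35588008  5.74758577] [ 0.75786357  0.23392514 -0.07038111] 0.018910722028428712
```

View pics/m13.png

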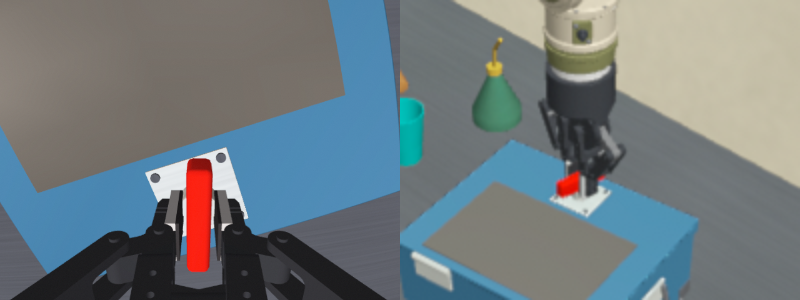

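arm_command(series="0 0 0 0; 0 0 0 0; 0 0 0 0; 0 0 0 0", fingers=-1)

```text
time_s: 14.35
eef_pos: [0.6333, -0.0013, 0.1353]
orientation: [-0.533, 0.538, 0.465, -0.459]
ft_force: [-1.9, 3.0, 3.8]
gripper_width: 0.0183
```

Run:
```python
from h import *
s=state();print(s['time_s'],s['eef_pos'],s['ft_force'],s['torque'],s['gripper_width'])
i=shot('wrist','w12')
cv2.imwrite('pics/m14.png',cv2.resize(i[230:450,200:440,::-1],(720,600)[::1]))
```

```text
14.35 [ 0.63326797 -0.00126763  0.13526405] [-1.92244075  3.03668357  3.83015405] [ 0.50998521  0.19460529 -0.05104239] 0.01832116033642771
```

View pics/m14.png

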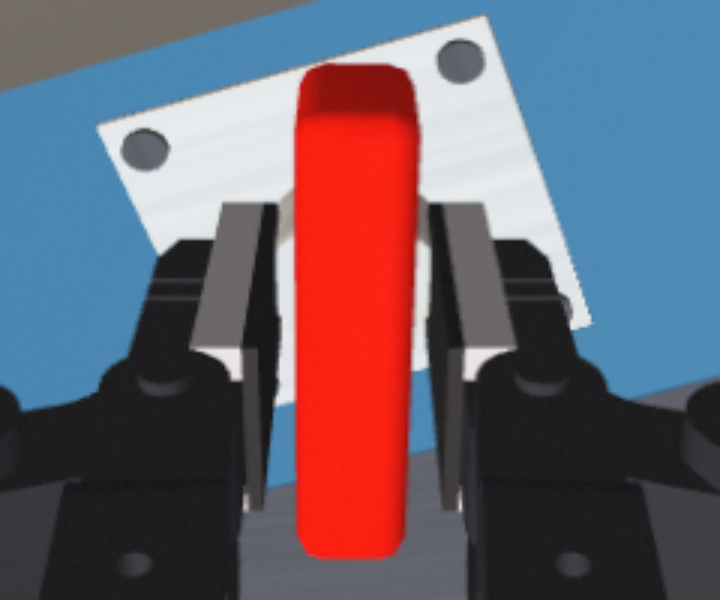

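The fingers stopped at 18 mm with visible gaps beside the bar, so the tips are clasping the wider post under it. I'll open, rise about 9 mm and grip the bar itself.

arm_command(series="0 0 0 0; 0 0 0 0; 0 0 0 0; 0 0 0.01 0; 0 0 0.018 0; 0 0 0.018 0", fingers=-0.2)

```text
time_s: 15.15
eef_pos: [0.6337, -0.0014, 0.145]
orientation: [-0.533, 0.538, 0.465, -0.458]
ft_force: [0.2, -0.2, 0.1]
gripper_width: 0.0342
```

Run:
```python
from h import *
s=state();print(s['time_s'],s['eef_pos'],s['ft_force'],s['gripper_width'])
```

```text
15.15 [ 0.63372545 -0.00135003  0.14500388] [ 0.18048592 -0.15805835  0.06551566] 0.03422900676684835
```

arm_command(series="-0.003 0 -0.003 0; -0.003 0 -0.003 0; -0.003 0 -0.003 0; -0.003 0 -0.003 0; -0.003 0 -0.003 0; -0.003 0 -0.003 0", fingers=-1)

```text
time_s: 15.9
eef_pos: [0.6321, -0.0011, 0.1436]
orientation: [-0.533, 0.538, 0.465, -0.458]
ft_force: [-1.1, 2.9, 3.8]
gripper_width: 0.0118
```

Run:
```python
from h import *
s=state();print(s['time_s'],s['eef_pos'],s['ft_force'],s['torque'],s['gripper_width'])
i=shot('wrist','w13')
cv2.imwrite('pics/m15.png',cv2.resize(i[230:450,200:440,::-1],(720,600)[::1]))
```

```text
15.9 [ 0.63213752 -0.00111691  0.14363042] [-1.13188752  2.9434035   3.80094122] [ 0.4799344   0.2591692  -0.01570994] 0.011762295091037536
```

View pics/m15.png

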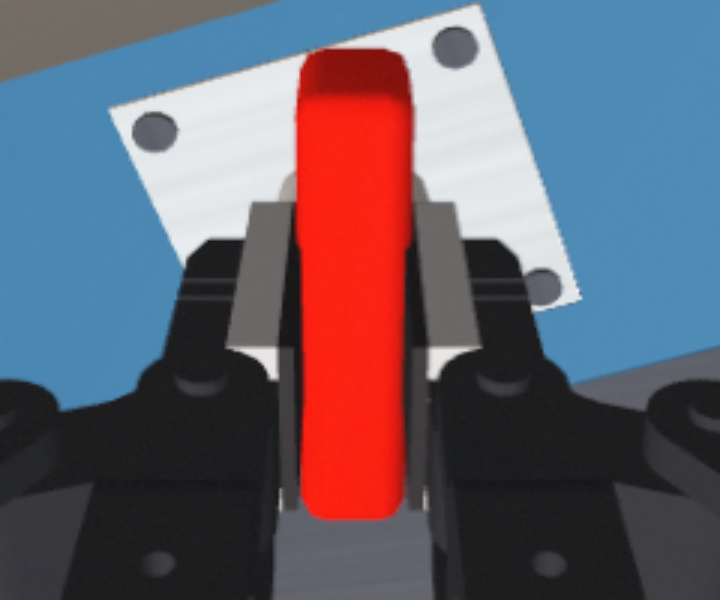

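arm_command(series="0 0 0.004 0; 0 0 0.006 0; 0 0 0.006 0")

```text
time_s: 16.32
eef_pos: [0.6319, -0.0011, 0.1456]
orientation: [-0.533, 0.538, 0.465, -0.458]
ft_force: [0.4, 2.0, -8.2]
gripper_width: 0.0112
```

Run:
```python
from h import *
s=state();print(s['time_s'],s['eef_pos'],s['ft_force'],s['torque'],s['gripper_width'])
```

```text
16.325 [ 0.63188409 -0.00110273  0.14560465] [ 0.39579229  2.02000661 -8.17402669] [ 0.33523302 -0.52798381  0.00122522] 0.011168088261807606
```

arm_command(series="0 0 0.003 0; 0 0 0.005 0; 0 0 0.005 0")

```text
time_s: 16.7
eef_pos: [0.6316, -0.0012, 0.1479]
orientation: [-0.533, 0.538, 0.465, -0.459]
ft_force: [1.1, 1.1, -9.2]
gripper_width: 0.0113
```

Run:
```python
from h import *
s=state();print(s['time_s'],s['eef_pos'],s['ft_force'],s['torque'],s['gripper_width'])
```

```text
16.7 [ 0.63163649 -0.00116048  0.14788597] [ 1.11708355  1.12270415 -9.20556353] [ 0.28231571 -0.69860678 -0.03306505] 0.01127677420160388
```

arm_command(series="0 0 0.004 0; 0 0 0.006 0; 0 0 0.006 0")

```text
time_s: 17.08
eef_pos: [0.631, -0.0012, 0.1506]
orientation: [-0.534, 0.538, 0.464, -0.459]
ft_force: [-1.2, 1.4, -10.4]
gripper_width: 0.0113
```

Run:
```python
from h import *
s=state();print(s['time_s'],s['eef_pos'],s['ft_force'],s['torque'],s['gripper_width'])
shot('side','s14');i=shot('wrist','w14')
a=cv2.imread('pics/w14.png')[100:460,80:560];b=cv2.imread('pics/s14.png')[130:280,260:460]
cv2.imwrite('pics/m16.png',np.hstack([cv2.resize(a,(400,300)),cv2.resize(b,(400,300))]))
```

```text
17.075 [ 0.63102559 -0.00119605  0.15061603] [ -1.16667999   1.42781354 -10.42479584] [ 0.2138013  -0.43129388  0.03794581] 0.011306840546808802
```

View pics/m16.png

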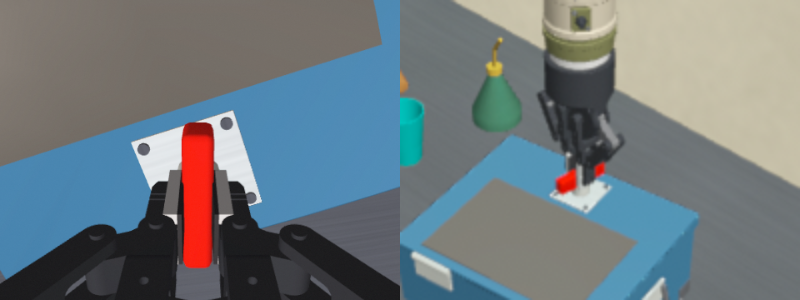

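Run:
```python
from h import *
a=cv2.imread('pics/s11.png')[190:250,300:420];b=cv2.imread('pics/s14.png')[190:250,300:420]
cv2.imwrite('pics/m17.png',np.vstack([cv2.resize(a,(600,300),interpolation=cv2.INTER_CUBIC),cv2.resize(b,(600,300),interpolation=cv2.INTER_CUBIC)]))
s=.67
# expected plate shift for lid angle
h=np.array([.632-.18*.985, -.0012-.18*.17]);
for th in(0,.03):print(proj('side',[[.632-.0*th,-.001,.116+.18*np.sin(th)],[.6748,.0025,.116+.222*np.sin(th)]]))
for f in('w13','w14'):
  i=cv2.imread(f'pics/{f}.png');r=(i[:,:,2]>150)&(i[:,:,1]<60);ys,xs=np.nonzero(r);print(f,ys.min(),ys.max(),xs.min(),xs.max(),r.sum())
```

```text
[[349.76144632 228.31379374]
 [361.24720638 219.32564076]]
[[349.76839664 226.5419734 ]
 [361.29634551 217.1471768 ]]
w13 249 419 299 336 5529
w14 249 420 298 335 5605
```

View pics/m17.png

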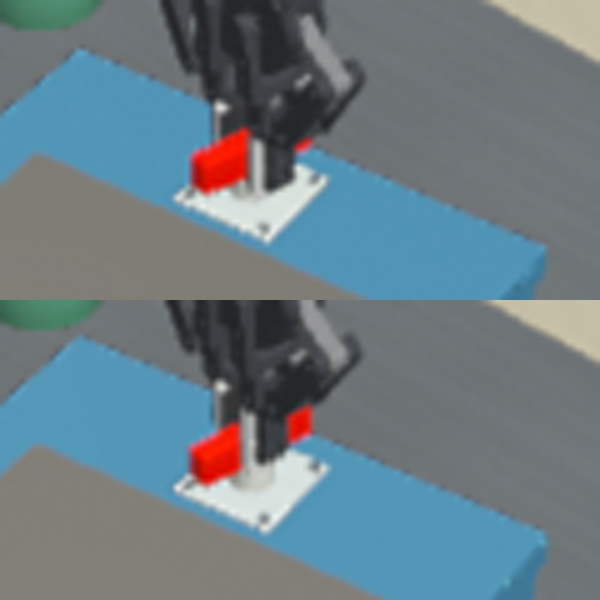

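The tug is clear: TCP and lid rose 7 mm, past the 4 mm of play, with a flat force of about 10 N. The bar stayed still between the pads (wrist rows 249–420 both times), and the side view shows the plate moved up. The latch isn't holding the lid, so it needs no turning. I'll raise the lid along its arc.

arm_command(series="-0.005 -0.001 0.022 0; -0.011 -0.002 0.04 0.01; -0.019 -0.003 0.064 0.02; -0.031 -0.005 0.09 0.03; -0.031 -0.005 0.09 0.03; -0.031 -0.005 0.09 0.03")

```text
time_s: 17.92
eef_pos: [0.6142, -0.0035, 0.1958]
orientation: [-0.531, 0.533, 0.468, -0.464]
ft_force: [-4.9, 0.3, -12.7]
gripper_width: 0.0115
```

Run:
```python
from h import *
from scipy.spatial.transform import Rotation as R
s=state();print(s['time_s'],s['eef_pos'],s['ft_force'],s['torque'],s['gripper_width'])
q=s['orientation'];print(R.from_quat([*q[1:],q[0]]).as_matrix().round(3))
shot('side','s15');i=shot('wrist','w15')
a=cv2.imread('pics/w15.png')[100:460,80:560];b=cv2.imread('pics/s15.png')[130:280,260:460]
cv2.imwrite('pics/m18.png',np.hstack([cv2.resize(a,(400,300)),cv2.resize(b,(400,300))]))
```

```text
17.925 [ 0.61415681 -0.0035347   0.19580669] [ -4.85682608   0.31687457 -12.68535784] [0.7796852  0.72571914 0.13356632] 0.011492852032633312
[[ 0.132  0.007 -0.991]
 [ 0.991  0.001  0.132]
 [ 0.002 -1.    -0.007]]
```

View pics/m18.png

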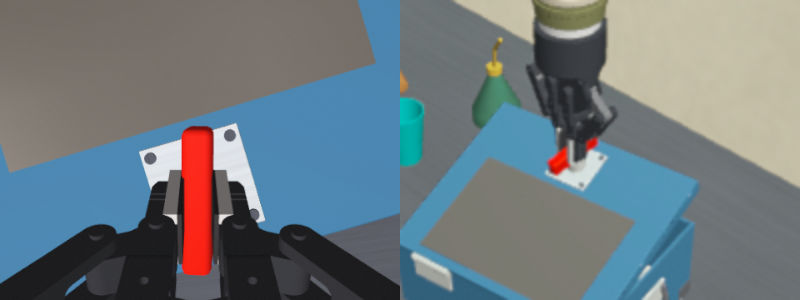

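arm_command(series="-0.013 -0.002 0.024 0.02; -0.028 -0.005 0.047 0.04; -0.044 -0.008 0.068 0.06; -0.062 -0.011 0.089 0.08; -0.062 -0.011 0.089 0.08; -0.062 -0.011 0.089 0.08")

```text
time_s: 18.77
eef_pos: [0.5824, -0.0088, 0.2405]
orientation: [-0.521, 0.523, 0.479, -0.475]
ft_force: [-3.3, 3.2, -13.2]
gripper_width: 0.0119
```

Run:
```python
from h import *
s=state();print(s['time_s'],s['eef_pos'],s['ft_force'],s['torque'],s['gripper_width'])
shot('side','s16');i=shot('wrist','w16')
a=cv2.imread('pics/w16.png')[100:460,80:560];b=cv2.imread('pics/s16.png')[80:260,240:480]
cv2.imwrite('pics/m19.png',np.hstack([cv2.resize(a,(400,300)),cv2.resize(b,(400,300))]))
```

```text
18.775 [ 0.58244673 -0.00879328  0.24051433] [ -3.33742454   3.22832459 -13.24580803] [1.16491486 0.55313689 0.33697808] 0.011908177638077666
```

View pics/m19.png

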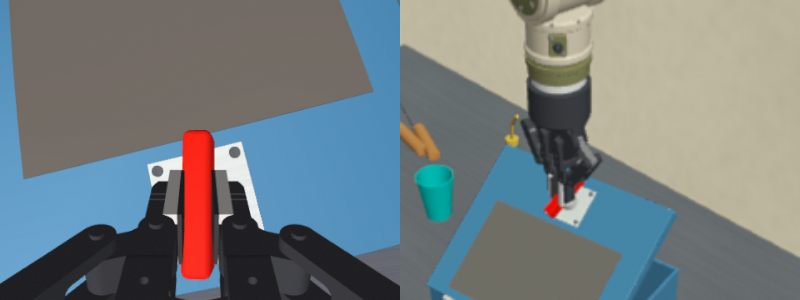

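arm_command(series="-0.012 -0.002 0.012 0.02; -0.024 -0.004 0.023 0.04; -0.037 -0.006 0.033 0.06; -0.049 -0.008 0.043 0.06; -0.049 -0.008 0.043 0.06; -0.049 -0.008 0.043 0.06")

```text
time_s: 19.62
eef_pos: [0.5583, -0.0129, 0.2618]
orientation: [-0.513, 0.516, 0.488, -0.483]
ft_force: [-1.7, 1.8, -12.0]
gripper_width: 0.0108
```

Run:
```python
from ov import *
s=state();p=s['eef_pos'];print(s['time_s'],p,s['ft_force'],s['torque'],s['gripper_width'],s['joint_vel'].round(4))
shot('side','s17');i=shot('wrist','w17');t=shot('top','t17')
a=cv2.imread('pics/w17.png')[100:460,80:560];b=cv2.imread('pics/s17.png')
# overlay lid corners for candidate angles
d=np.array([.985,.170,0]);y=np.array([-.170,.985,0]);hinge=np.array([.632,-.0012,.110])-.18*d
for th,c in((.7,(0,255,0)),(.78,(255,0,255)),(.86,(0,255,255))):
  x=np.cos(th)*d+np.r_[0,0,np.sin(th)]; n=-np.sin(th)*d+np.r_[0,0,np.cos(th)]
  P=[hinge+.006*n+.222*x+k*.13*y for k in(-1,1)]
  cv2.polylines(b,[proj('side',P).astype(int).reshape(-1,1,2)],False,c,1)
cv2.imwrite('pics/m20.png',np.hstack([cv2.resize(a,(320,240)),cv2.resize(b[80:260,240:480],(480,360))[:240*2]]) if 0 else cv2.resize(b[80:320,220:480],(650,600)))
cv2.imwrite('pics/m20w.png',a)
```

```text
19.625 [ 0.55832473 -0.01290101  0.26182669] [ -1.72643918   1.8392568  -12.02950384] [0.56718346 0.27018283 0.17822009] 0.01080653499352069 [ 0.0004  0.0076  0.0035 -0.0029 -0.0004 -0.0005]
```

View pics/m20.png

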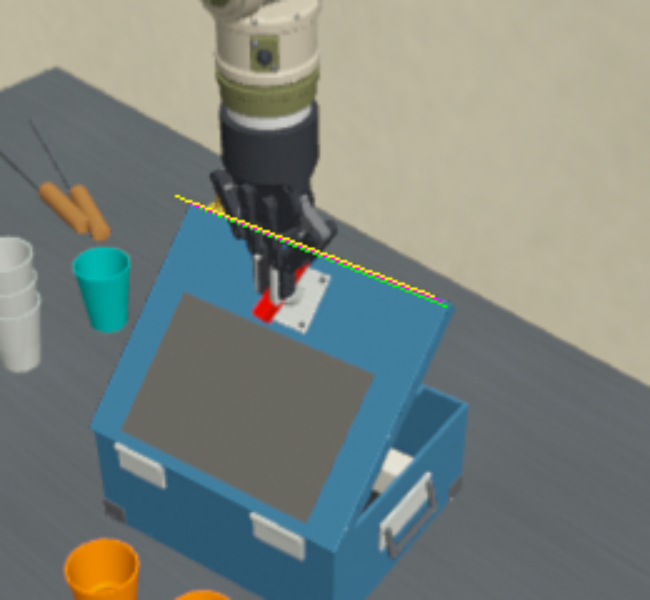

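View pics/m20w.png

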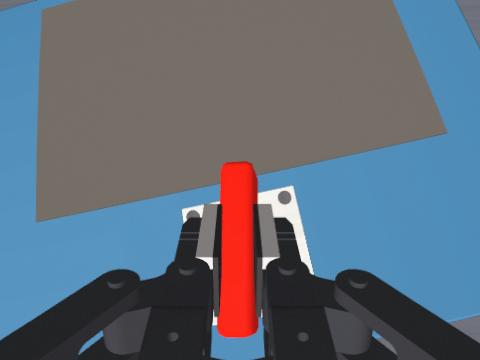

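View pics/t17.png

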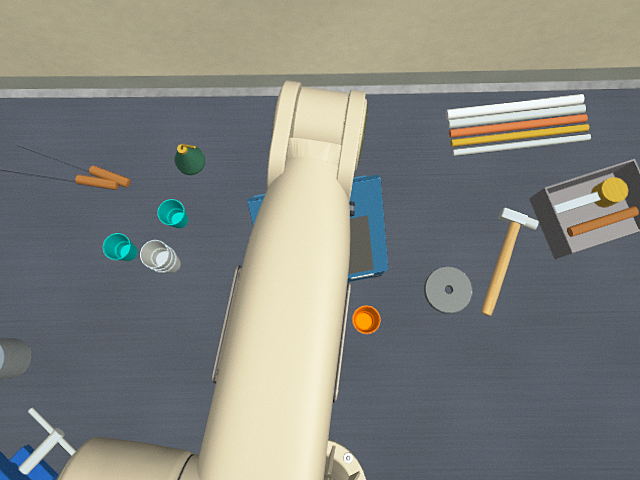

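arm_command(series="0 0 0 0; 0 0 0 0; 0 0 0 0; 0 0 0 0")

```text
time_s: 20.27
eef_pos: [0.5585, -0.0129, 0.2617]
orientation: [-0.513, 0.515, 0.488, -0.483]
ft_force: [-2.2, 1.2, -14.1]
gripper_width: 0.0114
```

Run:
```python
from h import *
s=state();print(s['time_s'],s['eef_pos'],s['ft_force'],s['gripper_width'],s['joint_vel'].round(4))
i=shot('wrist','w18');j=cv2.imread('pics/w17.png')[:,:,::-1];print(np.abs(i.astype(int)-j).mean())
close_job()
```

```text
20.275 [ 0.55854135 -0.01287414  0.2616757 ] [ -2.15108887   1.17874168 -14.09968008] 0.011426048784752023 [-0.0009 -0.0005  0.0019 -0.0028 -0.0006  0.0004]
0.8255837673611112
the job is handed in; nothing more can be done
```

The job is handed in, with the lid held open by the handle at about 0.78 rad (45°). There is no verdict, so this rests on my own checks.

- **Beaker:** I lowered it into the steel stack until it touched at the predicted height (about 9 N) and let it go there. The wrist picture matched the rim at 138 mm on the stack's axis, and the side picture showed three evenly nested rims.
- **Lid:** My first grip closed on the post under the bar (18 mm opening), so I opened and gripped the bar itself. The tug raised the lid about 7 mm, past its 4 mm of play, with a steady pull of about 10 N and no slip. The latch was not holding it, so I did not turn the handle to free it. As the lid rose I turned the gripper about 5° to follow the bar, and I did not check whether that moved the latch.
- **Final state:** Handed in at 20.3 s. The arm was still, the fingers were 11 mm apart on the bar, and the wrist force was about 14 N. The top picture shows the oil can, grinding wheel and hammer where they started.
- **Checks that disagreed:** The side camera put the stack 2–3 mm from where the wrist and top cameras did, so I aimed between them. Its view of the lid's edge could not tell one lid angle from another, so the 0.78 rad comes from the tool position and the hinge geometry.

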